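# Set and lock the tension of a magnifier lamp

### The arm

A 7-joint arm with a two-finger parallel gripper is mounted at the origin on the work surface. World frame = base frame: x ahead of the robot, y to its left, z up, the work surface at z = 0. Lengths are in mm, angles in rad, forces in N, time in s.
With the tool pointing down it reaches from about 400 to 875 mm from the base axis. Payload 19.3 kg.
Tool frame: the origin (TCP) lies on the front face of the gripper's body, between the roots of the fingers; the fingertips stand 73 mm ahead of it and the grasp point (between the pads) lies 54 mm ahead of it; z points along the fingers, y is the line along which they close (so a half turn about z gives the same grasp; the last joint's range is limited). The gripper opens to 85 mm and grips with 20 to 120 N. Pads are 22 mm wide; open, the fingers measure 114 mm over their backs; the gripper's body (76 mm by 85 mm) begins 54 mm behind the grasp point. The pads swing forward as they close: fully open they stand 13 mm farther back than shut.
Start: joints at [-1.328, 0.521, -0.036, 1.599, 0.021, 1.021, -0.113], TCP at [192.347, 594.659, 303.891] pointing down, gripper open.
Joint ranges: [-2.91, 2.91], [-0.3, 2.13], [-1.5, 1.42], [0.17, 2.43], [-1.26, 4.41], [0.16, 1.93], [-2.52, 2.52]. Speed limits (rad/s): [1.89, 1.89, 2.39, 2.39, 3.01, 3.01, 3.01].

### API

Orientations are given as a unit quaternion [w, x, y, z].
In Python, from rig import * gives the robot as it stands.
- The arm moves only by the tool step_arm, never from a script. Its argument "steps" is a list of rows, each a list of 3 entries, a list of its own where there are three numbers: the shift along the tool's x, y, z in units of 20 mm (1.0 is 20 mm), then the turn about the tool's z in units of 0.08 rad (1.0 is 0.08 rad), then the gripper's target within -1 to 1 (shut at 1, half-way at 0, fully open at -1). In form: [[[tx, ty, tz], roll, claw], ...]. A call has 1 to 10 rows; each row shifts and turns the commanded pose from where the row before left it, along the tool's axes as they then stand; what a row does not reach is not made up. A row lasts 1/10 s, in which the tool goes at most 50 mm and 8.59 degrees, less where a joint would pass 70% of its speed; a pose out of reach is approached as far as the arm can. A call with a number of a shift or a turn outside -1 to 1 is refused whole. A call with a gripper value outside its range is refused whole. The fingers move at their own pace and stop on an object; "newtons" is the grip in N (left out, the last holds). Time passes only in rows, so rows that do not move let the fingers close. It gives the time, the measured TCP pose, the force, the opening and the grip force at its end, in the units of the state.
- get_obs(): the state, without advancing time (a new reading comes with each control period).
- grab_frame(name): name is "side" or "top"; returns the picture (400x640x3 uint8, red, green, blue); there is no depth.
- get_calibration(name): a dict with "fov_y" (degrees; the focal length in pixels is half the picture's height over the tangent of half this angle, whatever the lens; pixels are square), "cx", "cy" (the principal point, pixels), "R" (3x3) and "t" (3): a world point X has camera coordinates R X + t. Camera axes: x right, y down, z forward; pixel columns grow to the right and rows downward; lengths in mm; the calibration is good to about 2 mm. A picture is of the moment at which its call begins. get_calibration takes no time and is no camera call.
- finish_job(): hands the job in; it is judged then, once.
Trained networks look in the newest picture that a camera, given by its name, has taken for a name from the list of things; names that differ only in an ending like _2 or _b are one class to them, and where a whole thing is asked for, a point or a joint stands for the part that bears it (a point fixed in the world has none). Each returns a list of dicts, best first, with "p" (0 to 1); they miss things now and then, are a little off and sometimes report something else, mostly with a low value. They report only what shows in the picture. A call takes as long as a camera call.
- recognise(camera, label): "extent" ([centre column, centre row, width, height] in pixels, round what is visible of it).
- mark_of(camera, label): "centre" ([column, row] in pixels: a listed point, or the origin of a listed thing).
The state is a dict: "time": time; "joint_pos": joint angles; "qd": joint speeds; "joint_efforts": joint torques, N m; "tcp_pos": TCP position; "ee_rot": TCP orientation; "ft_force": force on the tool from outside, world axes, zero at the start; "ft_torque": the same for the moment, N m; "grip_width": finger opening in mm; "grip_force": force on a finger pad.
Only numpy, scipy, OpenCV 4.12 (cv2) and the standard library are available. Lean on these libraries where they do the work, as an engineer would, in place of code of your own. Each camera call takes 0.05 s, during which the arm holds its last target. There are 200 camera calls.

### The job

Turn the black knob of the magnifier lamp's tension screw clockwise until its white pointer faces the red mark on the lamp's base. Then lock that setting: run the winged brass jam nut down (clockwise from above) until it bears on the rubber-topped collar below and snug it with about 10 N of push at the red ball of a wing, never more than 15 N. Leave the pointer on the mark, let go of everything, and do not shift the other things on the table.

Things in the scene. Friction and masses are not known exactly. Their poses are not given: they have to be found in the camera images.
- lamp_base: Fixed white magnifier-lamp base. Origin: centre of its underside, on the table; z up. Plate 200 (x) x 150 (y) x 12 mm, in its middle a post 60 mm across, 38 mm high, on it a collar 48 mm across with a black rubber top: the nut's seat, 47 to 53 mm above the table, different each time. A tube (top 34 mm high) runs from it along +y to the lamp head (170 mm across, 38 high, 285 mm off). A 16 mm stud on the origin's axis carries nut and knob.
- mark (a point): Middle of the red mark painted on the lamp base's plate, 84 mm from the stud's axis along the base's +x.
- tension (a joint): Turn of the black tension knob with its stud about the upright axis, rad. 0: the knob's white pointer faces the red mark; positive is counter-clockwise seen from above. It starts between 0.7 and 1.4; stops at -1.8 and 1.8. It stays where it is left; about 0.3 N m turns it. The loose nut rides round with it; a seated nut pushed much over 15 N drags the stud round and spoils the setting.
- knob_grip (a point): Middle of the black bar-shaped knob at the top of the stud, on the axis, 108 mm above the table; it turns with the knob. Bar 50 mm long (this frame's x, the white pointer line at its +x end), 14 mm thick (y), 30 mm tall (93 to 123 mm above the table). Below it only the 16 mm stud.
- jam_nut: Brass jam nut on the stud, 30 mm across flats, 14 mm tall, with two straight wings: 10 mm round bars along its own +x and -x, each ending in a 14 mm red ball. Origin: on the axis at the nut's underside, z up; the wings' centre line lies 9 mm above it. Quick right-hand thread, 16 mm per turn (2.5 mm per rad): clockwise from above is down. It starts 2 to 9 mm above the seat (1 to 3.5 rad).
- wing (a point): Centre of the red ball on the nut's +x wing, 58 mm from the axis (the wing ends at 65 mm); the other wing is opposite. It sinks with the nut. Running free, the nut takes 0.15 N m (about 2.5 N at a wing). Once it touches the rubber seat (it then sinks in about 1 mm) the push needed at a wing rises by about 2.5 N for each 0.1 rad of turn. It holds by friction when let go.
- cream_jar: Bystander: round white jar with a lid, 56 mm across, 45 mm tall, close to the lamp base. Origin at the centre of its underside.
- spanner: Bystander: steel spanner 160 mm long lying flat near the lamp base. Not needed. Origin at its underside, x along it.
- bowl: Bystander: small glass bowl, 100 mm across, 40 mm tall. Origin at the centre of its underside.
- wax_a: Bystander: white wax cartridge with magenta cap, 54 mm across, 140 mm tall, upright. Origin at the centre of its underside.
- wax_b: Bystander: a second wax cartridge just like wax_a.
- spray: Bystander: green spray bottle with black cap, 46 mm across, 150 mm tall. Origin at the centre of its underside.

How it is judged (in metres and radians):
On the way, in this order (a step that is already met when the one before it is completed fails the run):
1. the knob's pointer stands on the red mark while the jam nut is still loose (value of joint tension between -0.2 and 0.2 rad and contact force between jam_nut and anything else below 1 N), for 0.3 s.
2. the jam nut, let go, stays snugged down, pressing on its rubber seat with over 20 N, the pointer still on the mark (value of joint tension between -0.2 and 0.2 rad and contact force between the fingers and jam_nut below 0.5 N and contact force between jam_nut and anything else above 20 N), for 0.3 s.
At the end, for the whole second after the job is handed in: The knob's pointer is within 0.2 rad of the red mark, and the jam nut, at rest and let go, presses on its rubber seat with more than 20 N (about 5 N of push at a red ball gives this) and less than 90 N (all of step 2 and angular speed of jam_nut below 0.1 rad/s); the robot touches nothing.
It fails at once if the jam nut is found overtightened: let go, it presses on its seat with more than 90 N (20 N of push at a red ball can do this) (contact force between the fingers and jam_nut below 0.5 N and contact force between jam_nut and anything else above 90 N).
It fails at once if another thing on the table is shifted more than 30 mm (distance of any of cream_jar, spanner, bowl, wax_a, wax_b, spray from where it was at the start of the episode above 0.03 m).
It also fails if it takes over 64 s, if anything falls off the work surface, if the arm or the gripper's body presses on something with over 40 N, if the wrist force passes 120 N, or if a joint passes its speed limit or range.

## Working session

There is one attempt and no reset: what is moved stays moved. The work goes in short steps, Python scripts to look and compute and a tool call to move; the robot and the scene stay as the last step left them, time stands still between calls to the robot, and variables do not carry over. Pictures are saved under pics/ and viewed, at most 10 in all, crops included, and the job is handed in when it is done.

Besides the shell and the picture viewer there is one more tool, called after "Call:" as name([rows], argument=value, ...), one row to a line, values as JSON. step_arm: Moves the arm, as the interface text tells. Its arguments: {"type":"object","properties":{"steps":{"type":"array","items":{"type":"array"}},"newtons":{"type":"number"}},"required":["steps"]}

```bash
mkdir -p pics; cat > h.py <<'E'
from rig import *
import numpy as np, cv2
def ray(cam,px):
    c=get_calibration(cam);f=200/np.tan(np.radians(c['fov_y'])/2)
    R=np.array(c['R']);t=np.array(c['t'])
    d=R.T@np.array([(px[0]-c['cx'])/f,(px[1]-c['cy'])/f,1]);return -R.T@t,d
def atz(cam,px,z):
    o,d=ray(cam,px);return o+d*(z-o[2])/d[2]
def proj(cam,X):
    c=get_calibration(cam);f=200/np.tan(np.radians(c['fov_y'])/2)
    p=np.array(c['R'])@np.array(X)+np.array(c['t']);return [c['cx']+f*p[0]/p[2],c['cy']+f*p[1]/p[2]]
def tri(ps):
    A=np.zeros((3,3));b=np.zeros(3)
    for cam,px in ps:
        o,d=ray(cam,px);d/=np.linalg.norm(d);M=np.eye(3)-np.outer(d,d);A+=M;b+=M@o
    return np.linalg.solve(A,b)
def snap(cam,name):
    im=grab_frame(cam);cv2.imwrite('pics/'+name,im[:,:,::-1]);return im
E
python3 - <<'E'
from h import *
for c in('top','side'):
    im=snap(c,c+'0.png');k=get_calibration(c);print(c,k['fov_y'],ray(c,(320,200)))
    for l in('lamp_base','mark','knob_grip','jam_nut','wing','cream_jar','spanner','bowl','wax_a','spray'):
        print(l,[(np.round(m['centre']).tolist(),round(m['p'],2)) for m in mark_of(c,l)[:3]])
o=get_obs();print(o['time'],o['ee_rot'],o['ft_force'])
E
```

```text
top 48.676036322919636 (array([ 430.92666373, -140.23673991, 1139.97819343]), array([ 0.14571423, -0.00655059, -0.98934954]))
lamp_base [([273.0, 242.0], 0.67)]
mark [([266.0, 201.0], 0.97)]
knob_grip [([269.0, 235.0], 0.8)]
jam_nut [([271.0, 237.0], 0.67)]
wing [([250.0, 226.0], 0.61)]
cream_jar [([321.0, 214.0], 0.61), ([433.0, 218.0], 0.32)]
spanner [([264.0, 186.0], 0.74)]
bowl [([396.0, 262.0], 0.64), ([394.0, 213.0], 0.48)]
wax_a [([251.0, 226.0], 0.72), ([383.0, 194.0], 0.68), ([437.0, 218.0], 0.56)]
spray [([398.0, 212.0], 0.9)]
side 56.99794228843368 (array([546.43063098, 489.48369689, 681.4800645 ]), array([ 0.05146425, -0.72381161, -0.68842887]))
lamp_base [([358.0, 263.0], 0.77), ([374.0, 176.0], 0.43)]
mark [([321.0, 270.0], 0.57)]
knob_grip [([360.0, 234.0], 0.62)]
jam_nut [([364.0, 247.0], 0.78)]
wing [([346.0, 264.0], 0.79)]
cream_jar [([333.0, 219.0], 0.72)]
spanner [([295.0, 271.0], 0.86)]
bowl [([374.0, 173.0], 0.97)]
wax_a [([316.0, 180.0], 0.96), ([339.0, 154.0], 0.69)]
spray [([338.0, 175.0], 0.8)]
1.1 [-8.82011568e-06  1.55769610e-01  9.87793414e-01 -7.44503826e-06] [-0.01674314 -0.64474997 -0.16716111]
```

```bash
python3 - <<'E'
from h import *
a=cv2.imread('pics/top0.png');b=cv2.imread('pics/side0.png')
cv2.imwrite('pics/c0.png',np.vstack([cv2.resize(a[150:300,180:450],(540,300),interpolation=2),cv2.resize(b[150:300,220:490],(540,300),interpolation=2)]))
P=lambda z,px:print(np.round(atz('top',px,z)),np.round(0))
for n,t,s in(('mark',(266,201),(321,270)),('knob',(269,235),(360,234)),('nut',(271,237),(364,247)),('wing',(250,226),(346,264)),('base',(273,242),(358,263))):
    print(n,tri([('top',t),('side',s)]).round())
print(atz('top',(269,235),108),atz('side',(360,234),108),atz('top',(266,201),12),atz('side',(321,270),12))
E
```

```text
mark [592.  -6.  -5.]
knob [502. -25.  96.]
nut [496. -25.  55.]
wing [529.  25.  58.]
base [497. -25.  -6.]
[502.46985887 -26.66637458 108.        ] [502.26438567 -13.98041529 108.        ] [596.85347471  -8.41550986  12.        ] [583.59729223   8.31793698  12.        ]
```

View pics/c0.png

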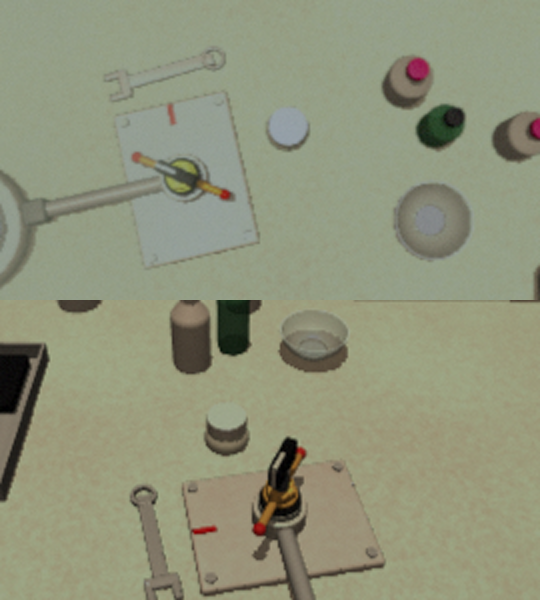

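View pics/top0.png

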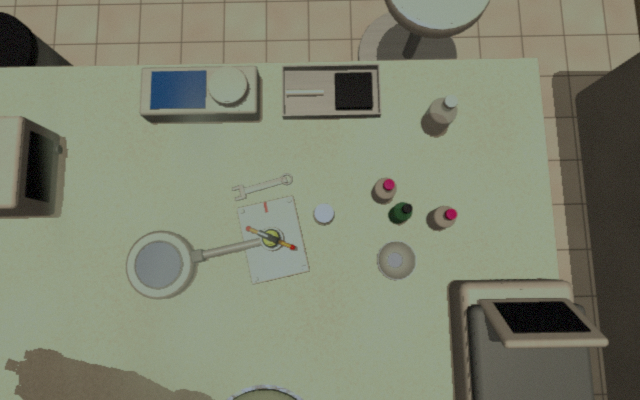

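The top view shows the pointer end of the knob towards the upper left at about (254,231), the balls at (249,228) and (293,247), and the mark at (265,207). The jar is 50 px to the right. Next I measure these from colour.

```bash
python3 - <<'E'
from h import *
a=cv2.imread('pics/top0.png');b=cv2.imread('pics/side0.png')
for cam,im,(x0,x1,y0,y1) in(('top',a,(235,315,195,290)),('side',b,(300,420,205,300))):
    c=im[y0:y1,x0:x1].astype(int);B,G,R=c[...,0],c[...,1],c[...,2]
    m=((R>110)&(G<0.55*R)&(B<0.6*R)).astype(np.uint8)
    n,l,s,ce=cv2.connectedComponentsWithStats(m)
    print(cam,[(s[i,4],(ce[i]+[x0,y0]).round(1).tolist()) for i in range(1,n) if s[i,4]>4])
    k=((c.max(2)<60)).astype(np.uint8);n,l,s,ce=cv2.connectedComponentsWithStats(k)
    for i in range(1,n):
        if s[i,4]>15:
            y,x=np.where(l==i);u,w,v=np.linalg.svd(np.c_[x,y]-np.c_[x,y].mean(0),full_matrices=False);print('blk',s[i,4],(ce[i]+[x0,y0]).round(1),v[0].round(2))
co=[atz('top',p,12) for p in((238,208),(294,197),(308,271),(254,283))]
print(np.round(co),np.mean(co,0).round(1))
for d in(co[0]-co[3],co[1]-co[2]):print(np.degrees(np.arctan2(d[1],d[0])),np.hypot(*d[:2]))
cv2.imwrite('pics/c1.png',np.hstack([cv2.resize(a[200:275,235:310],(450,450),interpolation=0),cv2.resize(b[215:290,320:380],(348,450),interpolation=0)]))
E
```

```text
top [(np.int32(18), [292.1, 246.8])]
side [(np.int32(13), [370.4, 225.4]), (np.int32(22), [349.3, 263.1]), (np.int32(30), [322.1, 264.6])]
blk 178 [362.  232.5] [-0.22  0.98]
blk 17 [354.6 238.1] [-0.05  1.  ]
blk 21 [350.9 250.8] [0.08 1.  ]
blk 87 [362.9 255.3] [-0.88  0.47]
blk 28 [354.9 266.2] [0.71 0.71]
[[ 580.   64.   12.]
 [ 606.  -81.   12.]
 [ 417. -114.   12.]
 [ 389.   22.   12.]] [498.1 -27.4  12. ]
12.450047958782758 195.02473904799132
10.056820670723438 192.07293480133404
```

View pics/c1.png

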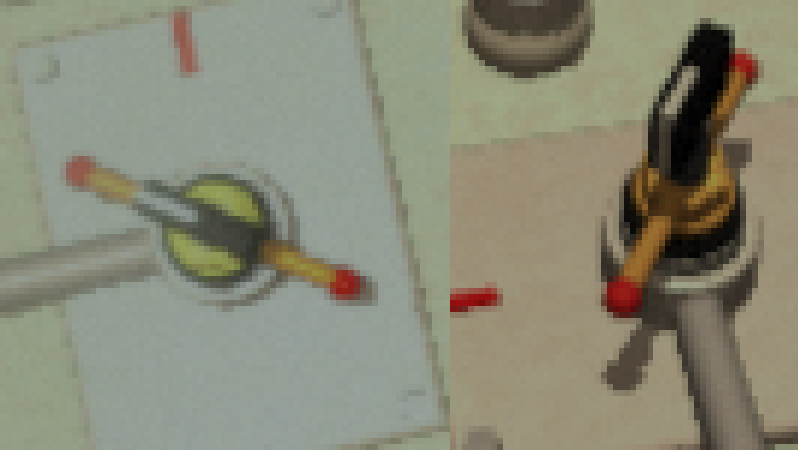

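```bash
python3 - <<'E'
from h import *
A=lambda p,q:np.degrees(np.arctan2(p[1]-q[1],p[0]-q[0])).round(1)
for z in(60,66,72):
    p,q=atz('top',(248.5,228.7),z),atz('top',(293,247.4),z);print('balls',z,p.round(),q.round(),A(p,q),np.hypot(*(p-q)[:2]),((p+q)/2).round(1))
p,q=atz('top',(258.3,231.7),123),atz('top',(279.7,240.8),123);print('bar',p.round(),q.round(),A(p,q),np.hypot(*(p-q)[:2]),((p+q)/2).round(1))
print('mark',atz('top',(265.8,207),12))
for n,s,t in(('near',(349.3,263.1),(248.5,228.7)),('far',(370.4,225.4),(293,247.4)),('mark',(322.1,264.6),(265.8,207))):
    print(n,tri([('top',t),('side',s)]).round(1))
print(proj('side',(498,-27,123)),proj('side',(498,-27,12)))
E
```

```text
balls 60 [522.  29.  60.] [475. -80.  60.] 66.4 118.3619106047685 [498.4 -25.5  60. ]
balls 66 [522.  28.  66.] [474. -80.  66.] 66.4 117.70433115737816 [498.  -26.1  66. ]
balls 72 [521.  27.  72.] [474. -80.  72.] 66.4 117.04675170998776 [497.6 -26.7  72. ]
bar [509.  -4. 123.] [488. -53. 123.] 66.2 53.74893054595843 [498.6 -28.3 123. ]
mark [581.25599911  -7.90680886  12.        ]
near [522.5  27.9  64.9]
far [474.5 -79.9  63. ]
mark [581.7  -7.7  10. ]
[np.float64(362.2403226949733), np.float64(224.393599866011)] [np.float64(359.6192817366766), np.float64(257.87388669449723)]
```

Call:
step_arm([
  [[-0.965,-0.995,0],0,-1],
  [[-0.965,-0.995,0],0,-1],
  [[-0.965,-0.995,0],0,-1],
  [[-0.965,-0.995,0],0,-1],
  [[-0.965,-0.995,0],0,-1],
  [[-0.965,-0.995,0],0,-1],
  [[-0.965,-0.995,0],0,-1],
  [[-0.965,-0.995,0],0,-1],
  [[-0.965,-0.995,0],0,-1],
  [[-0.965,-0.995,0],0,-1],
])

```text
time: 2.1
tcp_pos: [315.1, 344.9, 304.0]
ee_rot: [0.0, 0.156, 0.988, 0.0]
ft_force: [-0.0, 0.5, 1.0]
grip_width: 85.1
grip_force: 0.0
```

Call:
step_arm([
  [[-0.965,-0.995,0],0,-1],
  [[-0.965,-0.995,0],0,-1],
  [[-0.965,-0.995,0],0,-1],
  [[-0.965,-0.995,0],0,-1],
  [[-0.965,-0.995,0],0,-1],
  [[-0.965,-0.995,0],0,-1],
  [[-0.965,-0.995,0],0,-1],
  [[-0.965,-0.995,0],0,-1],
  [[-0.965,-0.995,0],0,-1],
  [[-0.965,-0.995,0],0,-1],
])

```text
time: 3.1
tcp_pos: [437.5, 96.2, 304.1]
ee_rot: [0.0, 0.156, 0.988, 0.0]
ft_force: [1.0, -0.1, 0.2]
grip_width: 85.2
grip_force: 0.0
```

Call:
step_arm([
  [[-0.965,-0.995,0],0,-1],
  [[-0.965,-0.995,0],0,-1],
  [[-0.965,-0.995,0],0,-1],
  [[-0.965,-0.995,0],0,-1],
  [[-0.965,-0.995,0],0,-1],
  [[0,0,0],1,-1],
  [[0,0,0],1,-1],
  [[0,0,0],1,-1],
  [[0,0,0],1,-1],
  [[0,0,0],1,-1],
])

```text
time: 4.1
tcp_pos: [498.3, -27.2, 304.0]
ee_rot: [0.0, 0.35, 0.937, 0.0]
ft_force: [-1.3, 0.4, 0.2]
grip_width: 85.2
grip_force: 0.0
```

Call:
step_arm([
  [[0,0,0],1,-1],
  [[0,0,0],1,-1],
  [[0,0,0],1,-1],
  [[0,0,0],1,-1],
  [[0,0,0],1,-1],
  [[0,0,0],1,-1],
  [[0,0,0],1,-1],
  [[0,0,0],1,-1],
  [[0,0,0],1,-1],
  [[0,0,0],1,-1],
])

```text
time: 5.1
tcp_pos: [498.4, -27.1, 304.0]
ee_rot: [0.0, 0.687, 0.726, 0.0]
ft_force: [-0.0, -0.2, 0.8]
grip_width: 85.3
grip_force: 0.0
```

Call:
step_arm([
  [[0,0,0],1,-1],
  [[0,0,0],1,-1],
  [[0,0,0],1,-1],
  [[0,0,0],1,-1],
  [[0,0,0],1,-1],
  [[0,0,0],0.9,-1],
  [[0,0,0],0,-1],
])

```text
time: 5.8
tcp_pos: [498.4, -27.0, 303.9]
ee_rot: [0.0, 0.838, 0.546, 0.0]
ft_force: [-0.3, 0.2, 0.2]
grip_width: 85.6
grip_force: 0.0
```

Call:
step_arm([
  [[0,0,1],0,-1],
  [[0,0,1],0,-1],
  [[0,0,1],0,-1],
  [[0,0,1],0,-1],
  [[0,0,0.8],0,-1],
  [[0,0,0],0,-1],
])

```text
time: 6.4
tcp_pos: [497.6, -27.2, 206.5]
ee_rot: [-0.001, 0.837, 0.548, -0.001]
ft_force: [0.1, 0.4, 0.3]
grip_width: 85.3
grip_force: 0.0
```

```bash
python3 - <<'E'
from h import *
a=snap('top','t2.png');b=snap('side','s2.png')
cv2.imwrite('pics/c2.png',np.hstack([cv2.resize(a[190:290,220:320,::-1],(400,400),interpolation=0),cv2.resize(b[180:290,310:410,::-1],(364,400),interpolation=0)]))
print(get_obs()['joint_pos'],proj('side',(498.4,-27,135)))
E
```

```text
[-0.4572581   0.52352879  0.53141654  2.03400261 -0.4102651   0.68801701
 -0.07528186] [np.float64(362.35756044901325), np.float64(220.36805181926817)]
```

View pics/c2.png

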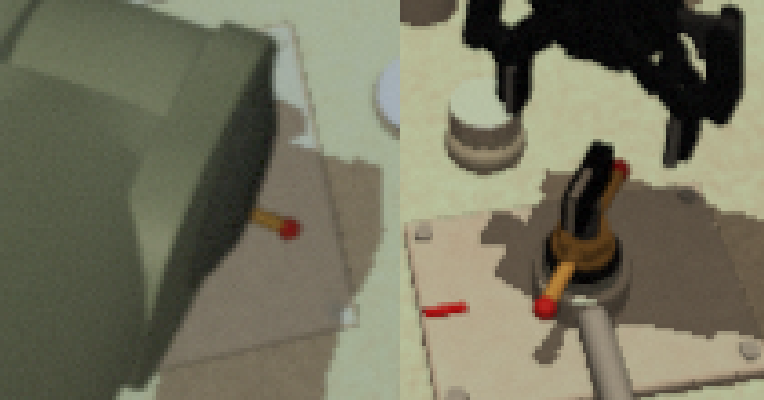

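The fingers straddle the knob: tips at crop (515,112) and (680,162), knob top midway at (598,150). I descend and close.

Call:
step_arm([
  [[0,0,0.7],0,-1],
  [[0,0,0.7],0,-1],
  [[0,0,0.7],0,-1],
  [[0,0,0],0,1],
  [[0,0,0],0,1],
  [[0,0,0],0,1],
  [[0,0,0],0,1],
  [[0,0,0],0,1],
  [[0,0,0],0,1],
  [[0,0,0],0,1],
], newtons=60)

```text
time: 7.5
tcp_pos: [498.3, -27.0, 166.5]
ee_rot: [-0.0, 0.837, 0.547, 0.0]
ft_force: [-3.7, 1.8, 11.6]
grip_width: 13.2
grip_force: 59.6
```

Call:
step_arm([
  [[0,0,0],0.8,1],
  [[0,0,0],1,1],
  [[0,0,0],1,1],
  [[0,0,0],1,1],
  [[0,0,0],1,1],
  [[0,0,0],1,1],
  [[0,0,0],1,1],
  [[0,0,0],1,1],
  [[0,0,0],1,1],
  [[0,0,0],1,1],
])

```text
time: 8.5
tcp_pos: [496.5, -25.1, 166.3]
ee_rot: [-0.003, 0.983, 0.185, -0.002]
ft_force: [-22.2, 17.1, 32.3]
grip_width: 13.1
grip_force: 63.1
```

Call:
step_arm([
  [[0,0,0],1,1],
  [[0,0,0],1,1],
  [[0,0,0],0,1],
  [[0,0,0],0,1],
])

```text
time: 8.9
tcp_pos: [496.3, -24.5, 166.3]
ee_rot: [-0.003, 0.994, 0.107, -0.002]
ft_force: [-23.3, 21.1, 37.2]
grip_width: 13.0
grip_force: 63.3
```

```bash
python3 - <<'E'
from h import *
b=snap('side','s3.png');a=snap('top','t3.png')
o=get_obs();print(o['joint_pos'],o['ee_rot'],o['ft_torque'],o['ft_force'])
cv2.imwrite('pics/c3.png',np.hstack([cv2.resize(a[190:290,220:320,::-1],(400,400),interpolation=0),cv2.resize(b[180:290,300:400,::-1],(364,400),interpolation=0)]))
E
```

```text
[-0.58044172  0.67067854  0.72450266  2.06753967 -0.72584524  0.67970639
 -0.72392099] [-0.00323454  0.99424368  0.10707138 -0.00218327] [ 4.15398508  4.43059144 -0.17599443] [-21.45393679  20.63625474  36.34897749]
```

View pics/c3.png

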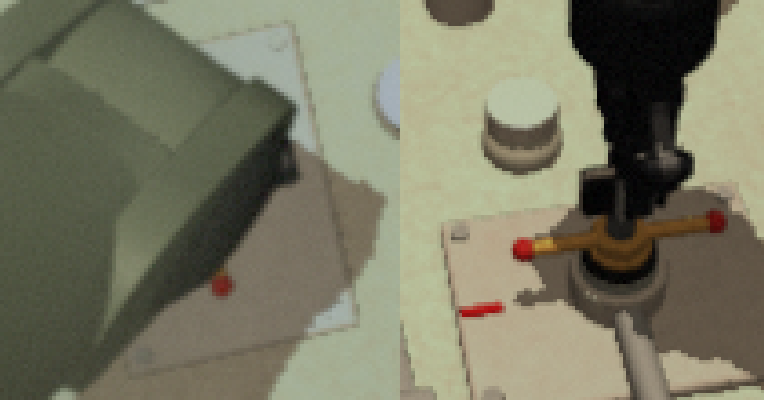

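The pointer side faces the mark and the nut wings have ridden round: balls at crop (523,250) and (716,221), mark at (480,308). I release and go up.

Call:
step_arm([
  [[0,0,0],0,0],
  [[0,0,0],0,0],
  [[0,0,0],0,0],
  [[0,0,0],0,0],
  [[0,0,-1],0,0],
  [[0,0,-1],0,0],
  [[0,0,-1],0,0],
  [[0,0,0],0,0.4],
])

```text
time: 9.8
tcp_pos: [499.1, -27.5, 227.7]
ee_rot: [0.0, 0.994, 0.106, 0.001]
ft_force: [-0.4, 0.8, -0.5]
grip_width: 29.6
grip_force: 0.0
```

Call:
step_arm([
  [[-1,0,0],0,0.4],
  [[-1,0,0],0,0.4],
  [[-1,0,0],0,0.4],
  [[-1,0,0],0,0.4],
  [[-1,0,0],0,0.4],
  [[0,0,0],0,0.4],
  [[0,0,0],0,0.4],
])

```text
time: 10.5
tcp_pos: [400.8, -48.2, 225.8]
ee_rot: [-0.0, 0.994, 0.106, 0.0]
ft_force: [-0.1, 0.3, -0.4]
grip_width: 25.7
grip_force: 0.0
```

```bash
python3 - <<'E'
from h import *
b=snap('side','s4.png');a=snap('top','t4.png')
o=get_obs();print(o['time'],o['joint_pos'],o['tcp_pos'],o['grip_width'],o['ft_force'])
cv2.imwrite('pics/c4.png',np.hstack([cv2.resize(a[190:290,220:320,::-1],(400,400),interpolation=0),cv2.resize(b[205:295,310:400,::-1],(400,400),interpolation=0)]))
E
```

```text
10.6 [-0.71409385  0.45231352  0.89552893  2.25598872 -0.57732355  0.67446477
 -0.75797306] [401.26425557 -48.19917958 225.82233552] 25.876509090916993 [ 0.60740053 -0.01010905  0.26899862]
```

View pics/c4.png

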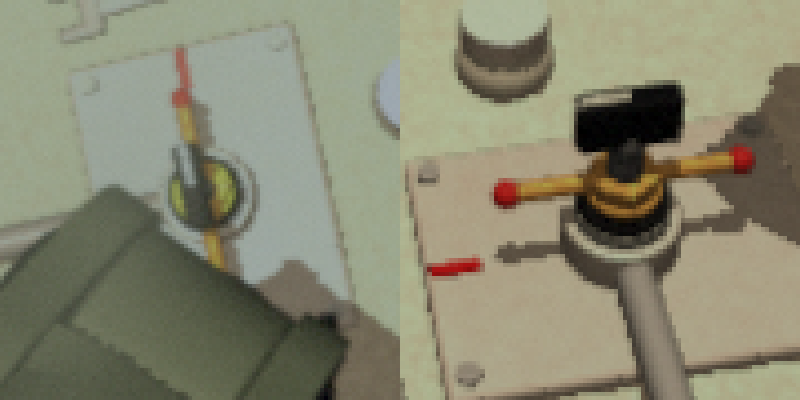

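```bash
python3 - <<'E'
from h import *
t=tri([('top',(264.75,214.5)),('side',(333.9,248.7))]);print('ballA',t.round(1))
m=tri([('top',(265.8,207)),('side',(322.1,264.6))]);k=atz('top',(268.75,236.5),123)
for z in(60,63,66):
    p=atz('side',(333.9,248.7),z);q=atz('side',(387,240.8),z);print(z,p.round(1),q.round(1),((p+q)/2).round(1),np.hypot(*(p-q)[:2]),np.degrees(np.arctan2(*(p-q)[1::-1])))
p=atz('top',(264.5,226.7),123);q=atz('top',(273,246.3),123);print(k,p,q,np.degrees(np.arctan2(*(p-q)[1::-1])))
E
```

```text
ballA [555.9 -11.2  62.3]
60 [555.8 -13.   60. ] [440.4 -37.9  60. ] [498.1 -25.5  60. ] 118.09070479446987 12.173486918475891
63 [555.7 -10.6  63. ] [440.9 -35.4  63. ] [498.3 -23.   63. ] 117.52065897221543 12.173486918475922
66 [555.7  -8.2  66. ] [441.4 -32.8  66. ] [498.5 -20.5  66. ] 116.95061314996109 12.173486918475886
[497.99723639 -27.7404995  123.        ] [520.71735817 -17.95263739 123.        ] [475.42896628 -37.46294368 123.        ] 23.3064491080578
```

Call:
step_arm([
  [[1,0,0],0,0.4],
  [[1,0,0],0,0.4],
  [[1,0,0],0,0.4],
  [[1,0,0],0,0.4],
  [[1,0,0],0,0.4],
  [[1,0,0],0,0.4],
  [[1,0,0],0,0.4],
  [[1,-0.1,0],0,0.4],
  [[0,0,0],0,0.4],
])

```text
time: 11.5
tcp_pos: [558.7, -11.5, 225.3]
ee_rot: [0.0, 0.994, 0.107, 0.0]
ft_force: [0.3, 0.5, -1.5]
grip_width: 25.8
grip_force: 0.0
```

Call:
step_arm([
  [[0,0,0.8],0,0.4],
  [[0,0,0.8],0,0.4],
  [[0,0,0.8],0,0.4],
  [[0,0,0.8],0,0.4],
  [[0,0,0.8],0,0.4],
  [[0,0,0.7],0,0.4],
  [[0,0,0],0,0.4],
  [[0,0,0],0,0.4],
])

```text
time: 12.3
tcp_pos: [556.6, -12.8, 131.9]
ee_rot: [0.0, 0.994, 0.106, -0.0]
ft_force: [0.3, -0.2, 0.4]
grip_width: 25.5
grip_force: 0.0
```

```bash
python3 - <<'E'
from h import *
b=snap('side','s5.png')
o=get_obs();print(o['time'],o['joint_pos'],o['tcp_pos'],o['ft_force'],o['ft_torque'])
cv2.imwrite('pics/c5.png',cv2.resize(b[205:295,310:400,::-1],(400,400),interpolation=0))
E
```

```text
12.35 [-0.54258127  0.7916629   0.68008325  1.92962394 -0.76795135  0.69964837
 -0.74798661] [556.76999124 -12.75262078 132.28910736] [ 0.30307548  0.34469185 -0.33823001] [-0.01469809 -0.00957416 -0.00035784]
```

View pics/c5.png

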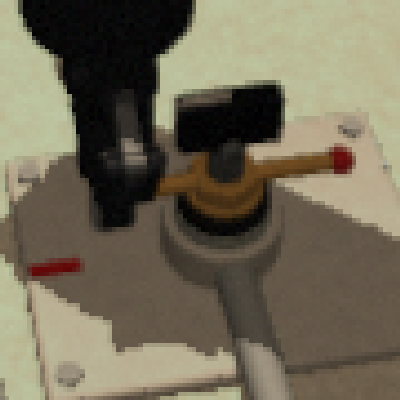

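The fingers straddle the wing's ball (crop about (120,190)) and nothing is touched. I start sweeping clockwise.

Call:
step_arm([
  [[-0.01,0.24,0.02],1,0.4],
  [[-0.01,0.24,0.02],1,0.4],
  [[-0.01,0.24,0.02],1,0.4],
  [[-0.01,0.24,0.02],1,0.4],
  [[-0.01,0.24,0.02],1,0.4],
  [[-0.01,0.24,0.02],1,0.4],
  [[-0.01,0.24,0.02],1,0.4],
  [[-0.01,0.24,0.02],1,0.4],
  [[-0.01,0.24,0.02],1,0.4],
  [[-0.01,0.24,0.02],1,0.4],
])

```text
time: 13.35
tcp_pos: [548.2, -58.3, 128.7]
ee_rot: [-0.001, 0.957, -0.291, 0.001]
ft_force: [0.9, 1.1, 1.6]
grip_width: 25.5
grip_force: 0.8
```

Call:
step_arm([
  [[-0.01,0.24,0.01],1,0.4],
  [[-0.01,0.24,0.01],1,0.4],
  [[-0.01,0.24,0.01],1,0.4],
  [[-0.01,0.24,0.01],1,0.4],
])

```text
time: 13.75
tcp_pos: [535.1, -72.2, 127.8]
ee_rot: [-0.001, 0.898, -0.439, 0.0]
ft_force: [0.2, 1.3, -1.5]
grip_width: 25.5
grip_force: 0.8
```

```bash
cat > q.py <<'E'
from h import *
o=get_obs();q=o['ee_rot'];th=2*np.arctan2(q[2],q[1]);f=np.array(o['ft_force']);p=np.array(o['tcp_pos'])-[498,-25,0]
print(o['time'],'ang',np.degrees(th).round(1),'r',np.hypot(*p[:2]).round(1),np.degrees(np.arctan2(p[1],p[0])).round(1),'z',p[2].round(1),'Ft',(f@[-np.sin(th),np.cos(th),0]).round(2),'Fr',(f@[np.cos(th),np.sin(th),0]).round(2),f.round(1),'j7',o['joint_pos'][6].round(2),'gf',o['grip_force'],np.round(o['ft_torque'],2))
E
python3 q.py
```

```text
13.75 ang -52.1 r 60.1 -51.8 z 127.8 Ft 0.9 Fr -0.9 [ 0.2  1.3 -1.5] j7 -1.52 gf 0.7863887026906013 [ 0.44 -0.16 -0.04]
```

Call:
step_arm([
  [[-0.01,0.24,0.01],1,0.4],
  [[-0.01,0.24,0.01],1,0.4],
  [[-0.01,0.24,0.01],1,0.4],
  [[0,0,0],0,0.4],
])

```text
time: 14.15
tcp_pos: [522.5, -79.9, 127.1]
ee_rot: [-0.0, 0.84, -0.543, 0.0]
ft_force: [0.4, -1.0, 0.1]
grip_width: 25.7
grip_force: 0.0
```

```bash
python3 q.py
```

```text
14.15 ang -65.8 r 60.1 -66.0 z 127.1 Ft -0.05 Fr 1.07 [ 0.4 -1.   0.1] j7 -1.69 gf 0.008363554661627859 [ 0.03 -0.01  0.03]
```

Call:
step_arm([
  [[-0.01,0.24,0.005],1,0.4],
  [[-0.01,0.24,0.005],1,0.4],
  [[-0.01,0.24,0.005],1,0.4],
  [[-0.01,0.24,0.005],1,0.4],
])

```text
time: 14.55
tcp_pos: [504.4, -84.6, 126.6]
ee_rot: [-0.001, 0.743, -0.67, 0.0]
ft_force: [2.0, 1.4, -0.1]
grip_width: 25.4
grip_force: 0.8
```

```bash
python3 q.py
```

```text
14.55 ang -84.1 r 60.0 -83.9 z 126.6 Ft 2.15 Fr -1.18 [ 2.   1.4 -0.1] j7 -1.93 gf 0.8163178525865078 [ 0.23 -0.34  0.07]
```

Still running free.

Call:
step_arm([
  [[-0.01,0.24,0],1,0.4],
  [[-0.01,0.24,0],1,0.4],
  [[-0.01,0.24,0],1,0.4],
  [[-0.01,0.24,0],1,0.4],
])

```text
time: 14.95
tcp_pos: [485.7, -83.4, 126.6]
ee_rot: [0.001, -0.627, 0.779, -0.0]
ft_force: [4.8, 2.3, -2.5]
grip_width: 25.5
grip_force: 2.5
```

```bash
python3 q.py; python3 -c "
from h import *
print(get_obs()['joint_pos'])"
```

```text
14.95 ang 257.6 r 59.7 -101.9 z 126.6 Ft 4.19 Fr -3.3 [ 4.8  2.3 -2.5] j7 -2.18 gf 2.533756121993065 [ 0.39 -1.19 -0.03]
[-0.63751212  0.9667535   1.06440568  2.10573422 -1.19605266  0.88509741
 -2.18485379]
```

Call:
step_arm([
  [[-0.01,0.24,0],1,0.4],
])

```text
time: 15.05
tcp_pos: [481.3, -82.2, 126.6]
ee_rot: [0.001, -0.595, 0.804, -0.001]
ft_force: [7.7, 1.5, -3.1]
grip_width: 25.2
grip_force: 3.2
```

```bash
python3 q.py
```

```text
15.05 ang 253.0 r 59.6 -106.3 z 126.6 Ft 6.9 Fr -3.63 [ 7.7  1.5 -3.1] j7 -2.25 gf 3.24389286339283 [ 0.29 -1.51  0.01]
```

Call:
step_arm([
  [[-0.01,0.24,0],1,0.4],
])

```text
time: 15.15
tcp_pos: [477.0, -80.6, 126.6]
ee_rot: [0.001, -0.562, 0.827, -0.001]
ft_force: [9.5, 0.5, -4.3]
grip_width: 25.3
grip_force: 3.9
```

```bash
python3 q.py
```

```text
15.15 ang 248.5 r 59.4 -110.7 z 126.6 Ft 8.65 Fr -3.96 [ 9.5  0.5 -4.3] j7 -2.32 gf 3.863845467567444 [ 0.23 -1.86  0.03]
```

Call:
step_arm([
  [[0,0.1,0],0.4,0.4],
  [[0,0,0],0,0.4],
])

```text
time: 15.35
tcp_pos: [474.9, -79.9, 126.6]
ee_rot: [0.001, -0.55, 0.835, -0.001]
ft_force: [5.2, -0.2, -1.5]
grip_width: 25.6
grip_force: 2.3
```

```bash
python3 q.py
```

```text
15.35 ang 246.7 r 59.5 -112.8 z 126.6 Ft 4.81 Fr -1.9 [ 5.2 -0.2 -1.5] j7 -2.35 gf 2.3349758237600327 [-0.   -1.06 -0.07]
```

Push peaked around 10 N. I back off 6 mm, rise and look.

Call:
step_arm([
  [[0,-0.15,0],0,0.4],
  [[0,-0.15,0],0,0.4],
  [[0,0,0],0,0.4],
  [[0,0,-0.5],0,0.4],
  [[0,0,-1],0,0.4],
  [[0,0,-1],0,0.4],
  [[0,0,-1],0,0.4],
  [[0,0,-1],0,0.4],
  [[0,0,-1],0,0.4],
])

```text
time: 16.25
tcp_pos: [478.9, -82.7, 237.7]
ee_rot: [0.0, -0.549, 0.836, 0.0]
ft_force: [0.6, 0.1, 0.0]
grip_width: 25.4
grip_force: 0.0
```

Call:
step_arm([
  [[1,0,0],0,0.4],
  [[1,0,0],0,0.4],
  [[1,0,0],0,0.4],
  [[0,0,-1],0,0.4],
  [[0,0,-1],0,0.4],
  [[0,0,-1],0,0.4],
  [[0,0,0],0,0.4],
])

```text
time: 16.95
tcp_pos: [455.6, -138.2, 298.5]
ee_rot: [0.001, -0.549, 0.836, -0.001]
ft_force: [0.9, -0.3, 0.2]
grip_width: 25.7
grip_force: 0.0
```

```bash
python3 q.py; python3 - <<'E'
from h import *
b=snap('side','s6.png');a=snap('top','t6.png')
cv2.imwrite('pics/c6.png',np.hstack([cv2.resize(a[190:290,220:320,::-1],(400,400),interpolation=0),cv2.resize(b[205:295,310:400,::-1],(400,400),interpolation=0)]))
E
```

```text
16.95 ang 246.6 r 120.9 -110.5 z 298.5 Ft 0.97 Fr -0.11 [ 0.9 -0.3  0.2] j7 -2.48 gf 0.0 [ 0.03 -0.04 -0.04]
```

View pics/c6.png

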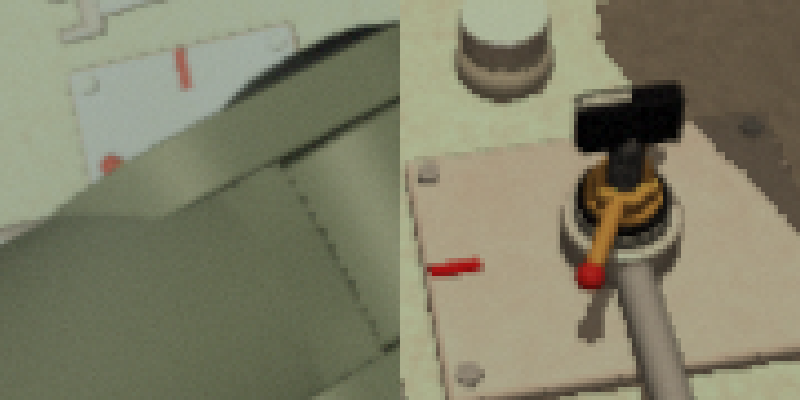

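The knob looks the same as before the tightening, at crop (575–683, 85–150). The nut sits on the rubber with its ball at (590,275). The arm is clear, so I hand in.

```bash
python3 -c "
from rig import *
print(finish_job())"
```

```text
the job is handed in; nothing more can be done
None
```

The knob's pointer is on the red mark, the jam nut is snugged at about 10 N of push, the gripper is clear of everything, and the job is handed in; no verdict came back, and the seat force was inferred from the push, not measured.

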